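# Pack the physics kit away

### The arm

A 6-joint arm with a two-finger parallel gripper is mounted at the origin on the work surface. World frame = base frame: x ahead of the robot, y to its left, z up, the work surface at z = 0. Lengths are in mm, angles in degrees, forces in N, time in s.
With the tool pointing down it reaches from about 300 to 850 mm from the base axis. Payload 4.2 kg.
Tool frame: the origin (TCP) lies midway between the tips of the shut fingers; the grasp point (between the pads) lies 19 mm behind it (env.grip_depth is the distance from the TCP to the grasp point, in mm); z points along the fingers, y is the line along which they close (so a half turn about z gives the same grasp; the last joint's range is limited). The gripper opens to 91 mm and grips with 3 to 60 N. Pads are 32 mm wide; open, the fingers measure 118 mm over their backs; the gripper's body (76 mm by 178 mm) begins 60 mm behind the grasp point.
Start: joints at [70.359, 18.312, 89.639, -0, 72.044, -1.146], TCP at [182.406, 545.318, 213.976] pointing down, gripper open.
Joint ranges: [-177.97, 177.97], [-48.28, 115.42], [12.27, 149.76], [-77.06, 257.06], [2.81, 150.46], [-146.56, 146.56]. Speed limits (degrees/s): [147.25, 147.25, 180, 180, 180, 180].

### API

Orientations are given as [roll, pitch, yaw] about the fixed x, y, z axes, in that order (R = Rz(yaw) Ry(pitch) Rx(roll)).
In Python, from workcell import env, eyes gives the robot as it stands.
- The arm moves only by the tool send_rows, never from a script. Its argument "motion" is a list of rows, each a list of 7 numbers: the shift along the world's x, y, z normalised to -1 to 1, where 1 is 0.5 m, then the turn, a rotation vector about the world's x, y, z normalised to -1 to 1, where 1 is 60 degrees, then the opening, from -1 (shut) to 1 (fully open). A call has 1 to 20 rows; each row is the pose to reach, as a shift and turn from the pose commanded when the call began; what a row does not reach only later rows make up. A row lasts 1/8 s, in which the tool goes at most 62.5 mm and 10.7 degrees, less where a joint would pass 70% of its speed; a pose out of reach is approached as far as the arm can. A call with a number of a shift or a turn outside -1 to 1 is refused whole. A call with a gripper value outside its range is refused whole. The fingers move at their own pace and stop on an object; "squeeze" is the grip in N (left out, the last holds). Time passes only in rows, so rows that repeat a pose let the fingers close. It gives the time, the measured TCP pose, the force, the opening and the grip force at its end, in the units of the state.
- env.state(): the state, without advancing time (a new reading comes with each control period).
- eyes.grab_frame(name): name is "scene" or "top"; returns a dict with "pixels" (384x512x3 uint8, red, green, blue), "depth" (384x512 float32, mm along the optical axis (not along the pixel's ray), 0 where there is no reading), "fx", "fy", "cx", "cy" (pixels), "R" (3x3) and "t" (3): a world point X has camera coordinates R X + t. Camera axes: x right, y down, z forward; pixel columns grow to the right and rows downward; lengths in mm; the calibration is good to about 2 mm. A picture is of the moment at which its call begins.
- env.job_done(): hands the job in; it is judged then, once.
The state is a dict: "time_s": time; "qpos": joint angles; "qvel": joint speeds; "effort": joint torques, N m; "ee_pos": TCP position; "ee_rot": TCP orientation; "force": force on the tool from outside, world axes, zero at the start; "torque": the same for the moment, N m; "gripper_width": finger opening in mm; "gripper_force": force on a finger pad.
Only numpy, scipy, OpenCV 4.12 (cv2) and the standard library are available. Lean on these libraries where they do the work, as an engineer would, in place of code of your own. Each camera call takes 0.05 s, during which the arm holds its last target. There are 200 camera calls.

### The job

Put the four loose parts of the physics kit back into the foam of the kit box: the large weight, the small weight, the battery box and the horseshoe magnet each go into the pocket of their own shape and size, sitting flat, upright and fully down on the pocket's floor. Set the parts down rather than dropping them, and leave the multimeter and the mug where they are.

Things in the scene. Friction and masses are not known exactly. Their poses are not given: they have to be found in the camera images.
- weight_large: the large brass laboratory weight, loose, 500 g: a round body 52 mm across and 34 mm high, above it a narrow neck (14 mm) and a knob 26 mm across from 44 to 58 mm height; origin at the centre of its underside, z up along its axis
- weight_small: the small brass laboratory weight, loose, 200 g: a round body 34 mm across and 26 mm high, above it a narrow neck (10 mm) and a knob 18 mm across from 34 to 46 mm height; origin at the centre of its underside, z up along its axis
- battery_box: a black plastic battery box, loose, about 220 g: 74 mm long (its x), 48 mm wide (its y), 34 mm high, two sockets and a switch on its top up to 4.5 mm higher; origin at the centre of its underside, z up; it is alike either way round for its pocket
- magnet: a dark steel horseshoe magnet with bright pole ends, loose, about 450 g, lying flat: 60 mm long (its x), 56 mm wide (its y), 28 mm high; two legs 16 mm wide with a 24 mm gap between them, joined by an 18 mm thick back at its -x end, the gap is open to +x; origin at the centre of this outline on the underside (centre of mass about 4 mm to -x of it), z up
- pocket_large: white foam insert, 108 x 108 x 14 mm, one of four fixed two by two, 110 mm apart, in a shallow cardboard box (rim level with the foam); origin: centre of its underside, 3 mm above the table (foam top at 17, pocket floor at 8 mm); this one has the large round pocket, 68 mm across and 9 mm deep, in its middle
- pocket_small: white foam insert, 108 x 108 x 14 mm, one of four fixed two by two, 110 mm apart, in a shallow cardboard box (rim level with the foam); origin: centre of its underside, 3 mm above the table (foam top at 17, pocket floor at 8 mm); this one has the small round pocket, 50 mm across and 9 mm deep, in its middle
- pocket_battery: white foam insert, 108 x 108 x 14 mm, one of four fixed two by two, 110 mm apart, in a shallow cardboard box (rim level with the foam); origin: centre of its underside, 3 mm above the table (foam top at 17, pocket floor at 8 mm); this one has a plain rectangular pocket in its middle, 90 mm along its x, 64 mm along its y, 9 mm deep
- pocket_magnet: white foam insert, 108 x 108 x 14 mm, one of four fixed two by two, 110 mm apart, in a shallow cardboard box (rim level with the foam); origin: centre of its underside, 3 mm above the table (foam top at 17, pocket floor at 8 mm); U-shaped pocket, 76 (x) x 72 (y) x 9 mm deep, with a full-height foam tongue 8 mm wide on the centre line from x -2 to +38 mm; the magnet's gap goes over it, its +x along this +x
- multimeter: bystander: a grey hand-held multimeter lying on the table to the right of the work, 80 x 150 x 34 mm, with a dial on top; origin at the centre of its underside
- mug: bystander: a white mug standing to the left of the kit box, 80 mm across and 92 mm high, with a handle at its +y side; origin at the centre of its underside
There are look-alikes about, which are no part of the job. What is shaped like the battery_box but blue is not meant. Leave any yellow look-alike of the pocket_large alone.

How it is judged (in metres and radians):
At the end, for the whole second after the job is handed in: All four parts are in their own pockets: each part's centre within 14 mm of its pocket's centre, its underside within 2.5 mm of the pocket's floor, upright within 0.1 rad, at rest (under 0.02 m/s and 0.2 rad/s) and released (horizontal distance between weight_large and pocket_large below 0.014 m and z of weight_large in the frame of pocket_large between 0.0025 and 0.0075 m and angle between each of weight_large, weight_small, battery_box, magnet's own z axis and vertical below 0.1 rad and linear speed of each of weight_large, weight_small, battery_box, magnet below 0.02 m/s and angular speed of each of weight_large, weight_small, battery_box, magnet below 0.2 rad/s and contact force between each of weight_large, weight_small, battery_box, magnet and the fingers below 0.1 N and horizontal distance between weight_small and pocket_small below 0.014 m and z of weight_small in the frame of pocket_small between 0.0025 and 0.0075 m and horizontal distance between battery_box and pocket_battery below 0.014 m and z of battery_box in the frame of pocket_battery between 0.0025 and 0.0075 m and horizontal distance between magnet and pocket_magnet below 0.014 m and z of magnet in the frame of pocket_magnet between 0.0025 and 0.0075 m); the robot touches nothing.
It fails at once if a kit part let fall (faster than 0.8 m/s while out of the fingers) ((linear speed of weight_large above 0.8 m/s and contact force between weight_large and the fingers below 0.05 N) or (linear speed of weight_small above 0.8 m/s and contact force between weight_small and the fingers below 0.05 N) or (linear speed of battery_box above 0.8 m/s and contact force between battery_box and the fingers below 0.05 N) or (linear speed of magnet above 0.8 m/s and contact force between magnet and the fingers below 0.05 N)).
It fails at once if the multimeter moved more than 20 mm (distance of multimeter from where it was at the start of the episode above 0.02 m).
It fails at once if the mug moved more than 20 mm (distance of mug from where it was at the start of the episode above 0.02 m).
It also fails if it takes over 99 s, if anything falls off the work surface, if the arm or the gripper's body presses on something with over 40 N, if the wrist force passes 120 N, or if a joint passes its speed limit or range.

## Working session

There is one attempt and no reset: what is moved stays moved. The work goes in short steps, Python scripts to look and compute and a tool call to move; the robot and the scene stay as the last step left them, time stands still between calls to the robot, and variables do not carry over. Pictures are saved under pics/ and viewed, at most 14 in all, crops included, and the job is handed in when it is done.

Besides the shell and the picture viewer there is one more tool, called after "Emit:" in YAML: its name, and indented under it one key for each argument. send_rows: Moves the arm, as the interface text tells. Its arguments: {"type":"object","properties":{"motion":{"type":"array"},"squeeze":{"type":"number"}},"required":["motion"]}

```bash
mkdir -p pics; cat > h.py <<'E'
import numpy as np, cv2
from workcell import env, eyes
def grab(n,save=None):
    f=eyes.grab_frame(n)
    np.savez('last_'+n,**{k:np.array(v) for k,v in f.items()})
    if save: cv2.imwrite('pics/'+save,cv2.resize(f['pixels'][:,:,::-1],(800,600),interpolation=cv2.INTER_CUBIC))
    return f
def world(f,u,v,z=None):
    K=np.array([(u-f['cx'])/f['fx'],(v-f['cy'])/f['fy'],1.])
    R=np.array(f['R']);t=np.array(f['t'])
    if z is None: return R.T@(K*f['depth'][int(round(v)),int(round(u))]-t)
    d=R.T@K;c=-R.T@t
    return c+d*(z-c[2])/d[2]
E
python3 - <<'E'
from h import *
for n in('top','scene'):
    f=grab(n,n+'0.png'); print(n,np.array(f['R']).round(3).tolist(),(-np.array(f['R']).T@f['t']).round(0),f['fx'])
s=env.state();print(s['ee_pos'],s['ee_rot'],s['gripper_width'],s['time_s'])
E
```

```text
top [[0.025, -1.0, 0.008], [-0.994, -0.026, -0.104], [0.104, -0.006, -0.995]] [ 337.  -12. 1376.] 441.18066873338154
scene [[-0.303, 0.953, -0.004], [0.546, 0.17, -0.82], [-0.781, -0.25, -0.572]] [1231.  205.  597.] 398.6675649881847
[182.25182224 544.85618074 213.18492224] [-1.79905575e+02 -1.90522165e-03  1.61506037e+02] 91.3500638293323 0.1
```

View pics/top0.png

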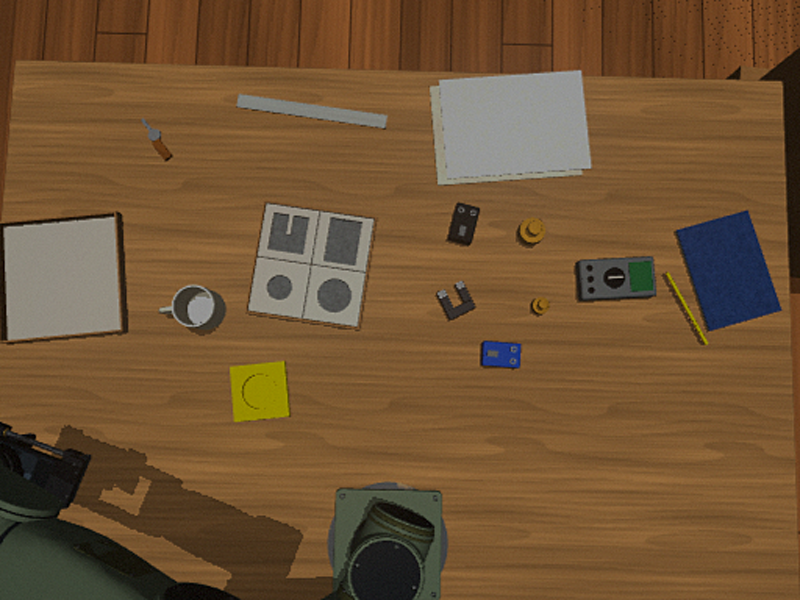

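View pics/scene0.png

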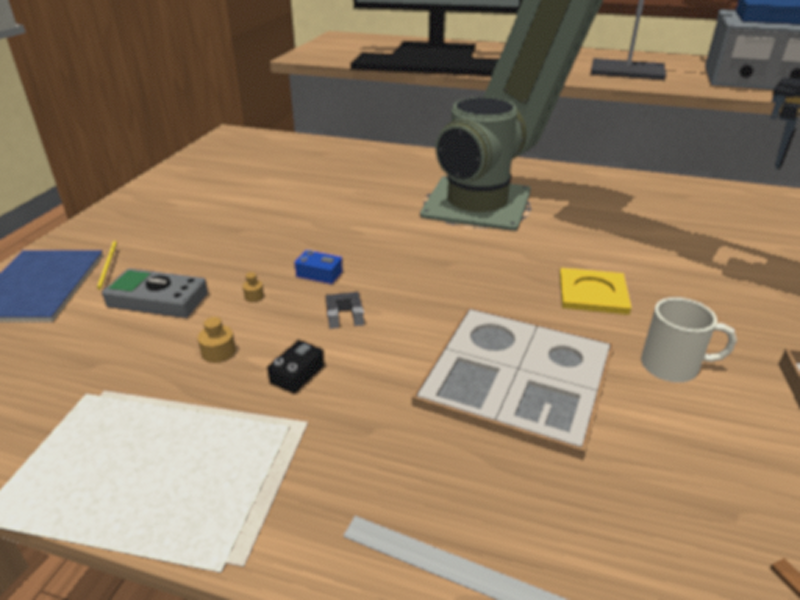

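The top view shows the kit box at (310,265), the battery box at (463,224), the large weight at (532,232), the small weight at (540,306), the magnet at (456,300), the mug at (197,308) and the multimeter at (617,279). The scene view matches this. The blue box and the yellow pad are decoys. I'll enlarge crops to measure from.

```bash
python3 - <<'E'
from h import *
f=np.load('last_top.npz');im=f['pixels'][:,:,::-1]
cv2.imwrite('pics/c1.png',cv2.resize(im[125:215,155:245],None,fx=6.5,fy=6.5,interpolation=cv2.INTER_CUBIC))
cv2.imwrite('pics/c2.png',cv2.resize(im[120:210,275:375],None,fx=6.5,fy=6.5,interpolation=cv2.INTER_CUBIC))
E
```

```text
(no output)
```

View pics/c1.png

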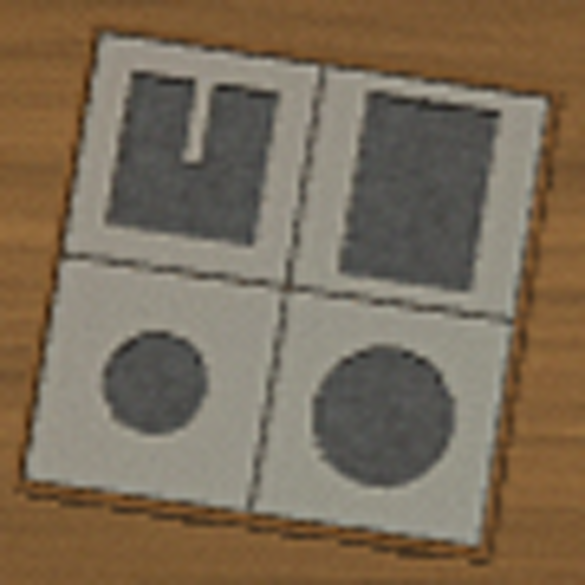

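View pics/c2.png

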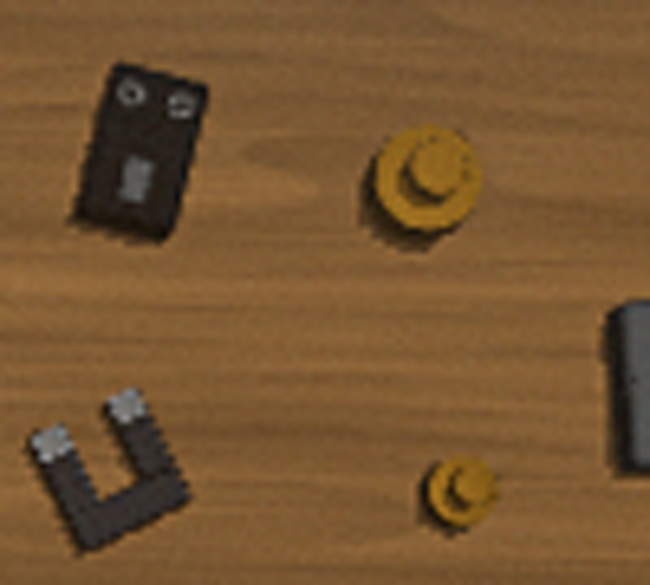

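The first crop shows the box: foam corners at (98,34), (550,95), (482,545) and (22,483), seam crossing at (285,288), U opening at the top. The second shows the magnet with its poles up-left at (52,443) and (126,405), battery top corners at (118,64) and (208,88), and the weights at (427,180) and (460,492). Next I turn these into poses, checking against depth.

```bash
cat > meas.py <<'E'
from h import *
f=dict(np.load('last_top.npz'))
def P(x,y,u0,v0,z): return world(f,(x+.5)/6.5-.5+u0,(y+.5)/6.5-.5+v0,z)[:2]
A=lambda x,y:P(x,y,155,125,17)
ang=lambda a,b:np.degrees(np.arctan2(*(b-a)[::-1]))
TL,TR,BR,BL=A(98,34),A(550,95),A(482,545),A(22,483)
print('box sides',[round(np.linalg.norm(a-b),1) for a,b in((TL,TR),(TR,BR),(BR,BL),(BL,TL))],'centre',sum((TL,TR,BR,BL))/4,'seam',A(285,288))
print('yaws x',ang(BL,TL),ang(BR,TR),'y+90',ang(TR,TL)-90,ang(BR,BL)-90)
print('circles',A(384,416),A(155,382),'batt',A(420,190),'mag',A(193,157))
def cloud(x0,y0,x1,y1,zl,zh):
    u,v=np.meshgrid(np.arange(int(275+x0/6.5),int(275+x1/6.5)),np.arange(int(120+y0/6.5),int(120+y1/6.5)))
    u,v=u.ravel(),v.ravel();d=f['depth'][v,u]
    p=(np.c_[(u-f['cx'])/f['fx'],(v-f['cy'])/f['fy'],np.ones(len(u))]*d[:,None]-f['t'])@f['R']
    return p[(p[:,2]>zl)&(p[:,2]<zh)&(d>0)]
for n,b,zl,zh in(('batt',(60,50,225,260),26,45),('mag',(20,380,200,560),20,40),('WLbody',(350,110,500,260),28,40),('WLknob',(350,110,500,260),50,70),('WSbody',(410,440,510,550),20,30),('WSknob',(410,440,510,550),40,55)):
    p=cloud(*b,zl,zh); r=cv2.minAreaRect(p[:,:2].astype(np.float32))
    print(n,len(p),'z',np.median(p[:,2]).round(1),'mean',p[:,:2].mean(0).round(1),'rect',np.round(r[0],1),np.round(r[1],1),round(r[2],1), 'circ',np.round(np.r_[cv2.minEnclosingCircle(p[:,:2].astype(np.float32))[0]],1))
B=lambda x,y,z:P(x,y,275,120,z)
a,b,c,d=B(118,64,34),B(208,88,34),B(163,240,34),B(78,215,34)
print('batt manual',(a+b+c+d)/4,'yaw',ang(d,a),ang(c,b))
m=[B(*q,28) for q in((30,440),(135,388),(190,493),(85,550))]
print('mag manual',sum(m)/4,ang(m[3],m[0]),ang(m[2],m[1]),np.linalg.norm(m[0]-m[1]),np.linalg.norm(m[0]-m[3]))
print('WL',B(427,180,34),B(437,168,58),'WS',B(460,492,26),B(472,487,46),'mm edge',B(610,400,34))
E
python3 meas.py
```

```text
box sides [np.float64(220.0), np.float64(219.2), np.float64(220.2), np.float64(219.4)] centre [535.51420258 167.03316145] seam [535.16627237 168.54770557]
yaws x -6.787366541547815 -6.738781098843159 y+90 -6.264387169194322 -6.203753301661948
circles [474.92522068 119.07638211] [488.34608455 228.57351864] batt [584.355335   105.73109919] mag [597.48970554 215.16322223]
batt 357 z 32.9 mean [ 623.9 -133.2] rect [ 624.5 -133.5] [47.8 74.6] 76.3 circ [ 624.1 -133.3]
mag 249 z 26.7 mean [ 467.2 -122.6] rect [ 471.  -120.4] [59.4 56. ] 27.9 circ [ 469.9 -121.4]
WLbody 146 z 32.9 mean [ 611. -267.] rect [ 612.7 -268.3] [48.2 50.8] 46.5 circ [ 612.9 -269.2]
WLknob 59 z 56.4 mean [ 612.3 -268.8] rect [ 611.5 -267.8] [23.8 24.1] 2.2 circ [ 612.9 -268.8]
WSbody 60 z 24.6 mean [ 464.3 -286.8] rect [ 464.6 -288.5] [31.1 31.6] 19.9 circ [ 465.1 -288.3]
WSknob 28 z 45.9 mean [ 464.5 -287.6] rect [ 464.5 -288. ] [15.3 14.9] 43.4 circ [ 464.5 -288. ]
batt manual [ 621.87230435 -133.08536279] yaw -13.547655404397984 -15.357090938476203
mag manual [ 470.97291493 -121.08441032] 27.67906592026535 28.55303219784628 55.72909175279153 58.0598304482154
WL [ 611.77549556 -269.05530029] [ 612.68094339 -269.11009098] WS [ 463.90166102 -287.11891916] [ 464.5059845 -288.6393624] mm edge [ 508.60951457 -356.2072774 ]
```

Emit:
send_rows:
  motion:
    - [0.6, -0.88, -0.028, 0, 0, 0.08, 1]
    - [0.6, -0.88, -0.028, 0, 0, 0.08, 1]
    - [0.6, -0.88, -0.028, 0, 0, 0.08, 1]
    - [0.6, -0.88, -0.028, 0, 0, 0.08, 1]
    - [0.6, -0.88, -0.028, 0, 0, 0.08, 1]
    - [0.6, -0.88, -0.028, 0, 0, 0.08, 1]
    - [0.6, -0.88, -0.028, 0, 0, 0.08, 1]
    - [0.6, -0.88, -0.028, 0, 0, 0.08, 1]
    - [0.6, -0.88, -0.028, 0, 0, 0.08, 1]
    - [0.6, -0.88, -0.028, 0, 0, 0.08, 1]
    - [0.6, -0.88, -0.028, 0, 0, 0.08, 1]
  squeeze: 25

```text
time_s: 1.48
ee_pos: [481.8, 105.7, 199.7]
ee_rot: [180.0, -0.1, 166.3]
force: [-0.8, 0.3, -0.4]
gripper_width: 91.1
gripper_force: 0.0
```

Emit:
send_rows:
  motion:
    - [0.2836, -0.4772, -0.24, 0, 0, 0, 1]
    - [0.2836, -0.4772, -0.24, 0, 0, 0, 1]
    - [0.2836, -0.4772, -0.24, 0, 0, 0, 1]
    - [0.2836, -0.4772, -0.24, 0, 0, 0, 1]
    - [0.2836, -0.4772, -0.24, 0, 0, 0, 1]
    - [0.2836, -0.4772, -0.24, 0, 0, 0, 1]
    - [0.2836, -0.4772, -0.24, 0, 0, 0, 1]
    - [0.2836, -0.4772, -0.3, 0, 0, 0, 1]
    - [0.2836, -0.4772, -0.34, 0, 0, 0, 1]
    - [0.2836, -0.4772, -0.36, 0, 0, 0, 1]
    - [0.2836, -0.4772, -0.376, 0, 0, 0, 1]
    - [0.2836, -0.4772, -0.376, 0, 0, 0, 1]

```text
time_s: 2.98
ee_pos: [624.2, -132.8, 12.2]
ee_rot: [180.0, 0.0, 166.3]
force: [-0.4, -0.1, 0.0]
gripper_width: 91.1
gripper_force: 0.0
```

```bash
python3 - <<'E'
from h import *
f=grab('top');g=grab('scene')
a=cv2.resize(f['pixels'][90:190,240:370,::-1],(600,460));b=cv2.resize(g['pixels'][130:280,90:290,::-1],(600,450))
cv2.imwrite('pics/g1.png',cv2.resize(np.hstack([a[:450],b]),(800,300)))
E
```

```text
(no output)
```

View pics/g1.png

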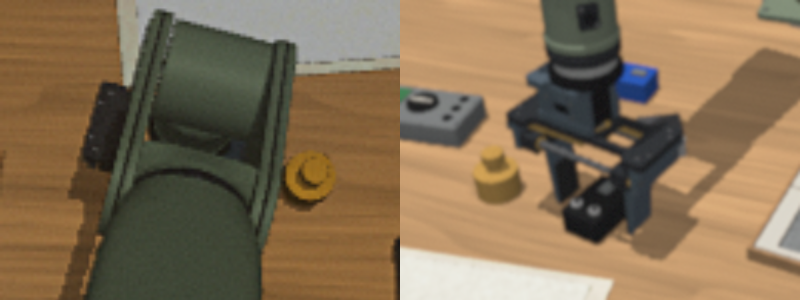

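The right half (scene view) shows the battery box at (600,210), square between the open fingers. Closing and lifting.

Emit:
send_rows:
  motion:
    - [0, 0, 0, 0, 0, 0, -1]
    - [0, 0, 0, 0, 0, 0, -1]
    - [0, 0, 0, 0, 0, 0, -1]
    - [0, 0, 0, 0, 0, 0, -1]
    - [0, 0, 0, 0, 0, 0, -1]
    - [0, 0, 0, 0, 0, 0, -1]
    - [0, 0, 0.02, 0, 0, 0, -1]
    - [0, 0, 0.06, 0, 0, 0, -1]
    - [0, 0, 0.14, 0, 0, 0, -1]
    - [0, 0, 0.14, 0, 0, 0, -1]

```text
time_s: 4.32
ee_pos: [626.7, -133.7, 85.6]
ee_rot: [180.0, 0.4, 166.3]
force: [-0.3, -0.2, -4.5]
gripper_width: 47.8
gripper_force: 25.0
```

Emit:
send_rows:
  motion:
    - [-0.016, 0.096, 0, 0, 0, 0.03, -1]
    - [-0.032, 0.192, 0, 0, 0, 0.06, -1]
    - [-0.048, 0.288, 0, 0, 0, 0.09, -1]
    - [-0.065, 0.384, 0, 0, 0, 0.12, -1]
    - [-0.081, 0.45, 0, 0, 0, 0.12, -1]
    - [-0.081, 0.48, 0, 0, 0, 0.12, -1]
    - [-0.081, 0.48, -0.03, 0, 0, 0.12, -1]
    - [-0.081, 0.48, -0.06, 0, 0, 0.12, -1]
    - [-0.081, 0.48, -0.09, 0, 0, 0.12, -1]
    - [-0.081, 0.48, -0.11, 0, 0, 0.12, -1]
    - [-0.081, 0.48, -0.115, 0, 0, 0.12, -1]
    - [-0.081, 0.48, -0.115, 0, 0, 0.12, -1]

```text
time_s: 5.82
ee_pos: [584.0, 106.6, 24.5]
ee_rot: [180.0, 0.0, 173.5]
force: [-1.0, -1.0, -2.2]
gripper_width: 48.0
gripper_force: 25.0
```

```bash
python3 - <<'E'
from h import *
f=grab('top');g=grab('scene')
cv2.imwrite('pics/g2.png',cv2.resize(g['pixels'][150:310,210:400,::-1],(760,600),interpolation=cv2.INTER_CUBIC))
print(env.state()['ee_pos'],env.state()['force'])
E
```

```text
[584.19310034 106.76570139  25.02112057] [-0.13853167  1.2706331  -2.63828903]
```

View pics/g2.png

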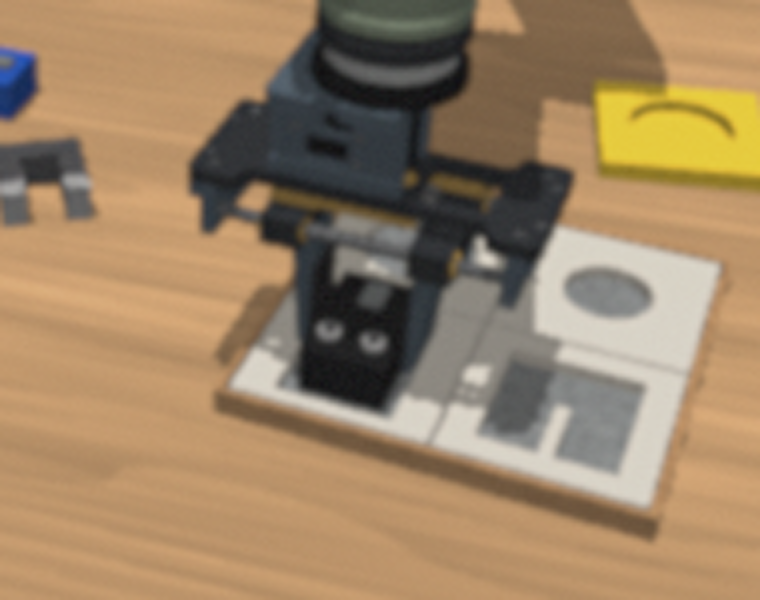

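The battery box is inside its pocket outline at (350,390). Lowering the last few millimetres and releasing.

Emit:
send_rows:
  motion:
    - [0, 0, -0.004, 0, 0, 0, -1]
    - [0, 0, -0.008, 0, 0, 0, -1]
    - [0, 0, -0.009, 0, 0, 0, -1]
    - [0, 0, -0.01, 0, 0, 0, -1]
    - [0, 0, -0.01, 0, 0, 0, -1]

```text
time_s: 6.55
ee_pos: [583.6, 106.7, 19.9]
ee_rot: [180.0, -0.0, 173.5]
force: [-2.6, -0.3, 2.6]
gripper_width: 48.0
gripper_force: 25.0
```

Emit:
send_rows:
  motion:
    - [0, 0, 0, 0, 0, 0, 0.3]
    - [0, 0, 0, 0, 0, 0, 0.4]
    - [0, 0, 0, 0, 0, 0, 0.4]
    - [0, 0, 0, 0, 0, 0, 0.4]
    - [0, 0, 0.04, 0, 0, 0, 0.4]
    - [0, 0, 0.12, 0, 0, 0, 0.4]
    - [0, 0, 0.2, 0, 0, 0, 0.4]
    - [0, 0, 0.2, 0, 0, 0, 1]

```text
time_s: 7.55
ee_pos: [586.1, 107.1, 123.0]
ee_rot: [179.9, 0.4, 173.5]
force: [0.6, -0.3, -0.5]
gripper_width: 71.1
gripper_force: 0.0
```

Emit:
send_rows:
  motion:
    - [0.057, -0.7516, 0, 0, 0, 0, 1]
    - [0.057, -0.7516, 0, 0, 0, 0, 1]
    - [0.057, -0.7516, 0, 0, 0, 0, 1]
    - [0.057, -0.7516, 0, 0, 0, 0, 1]
    - [0.057, -0.7516, 0, 0, 0, 0, 1]
    - [0.057, -0.7516, 0, 0, 0, 0, 1]
    - [0.057, -0.7516, 0, 0, 0, 0, 1]
    - [0.057, -0.7516, 0, 0, 0, 0, 1]
    - [0.057, -0.7516, -0.08, 0, 0, 0, 1]
    - [0.057, -0.7516, -0.15, 0, 0, 0, 1]
    - [0.057, -0.7516, -0.19, 0, 0, 0, 1]
    - [0.057, -0.7516, -0.213, 0, 0, 0, 1]
    - [0.057, -0.7516, -0.213, 0, 0, 0, 1]
  squeeze: 35

```text
time_s: 9.18
ee_pos: [611.9, -267.7, 12.4]
ee_rot: [180.0, -0.1, 173.6]
force: [0.8, -0.4, 1.0]
gripper_width: 91.5
gripper_force: 0.0
```

```bash
python3 - <<'E'
from h import *
f=grab('top');g=grab('scene')
a=cv2.resize(g['pixels'][140:290,200:400,::-1],(600,450));b=cv2.resize(g['pixels'][130:280,50:250,::-1],(600,450))
cv2.imwrite('pics/g3.png',cv2.resize(np.hstack([a,b]),(800,300)))
E
```

```text
(no output)
```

View pics/g3.png

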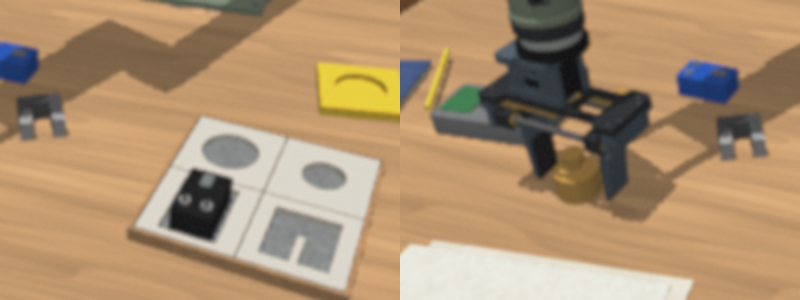

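The left half shows the battery box seated in its pocket. The right half shows the large weight at (577,178) centred between the fingers.

Emit:
send_rows:
  motion:
    - [0, 0, 0, 0, 0, 0, -1]
    - [0, 0, 0, 0, 0, 0, -1]
    - [0, 0, 0, 0, 0, 0, -1]
    - [0, 0, 0, 0, 0, 0, -1]
    - [0, 0, 0, 0, 0, 0, -1]
    - [0, 0, 0.02, 0, 0, 0, -1]
    - [0, 0, 0.06, 0, 0, 0, -1]
    - [0, 0, 0.12, 0, 0, 0, -1]
    - [0, 0, 0.17, 0, 0, 0, -1]
    - [0, 0, 0.17, 0, 0, 0, -1]

```text
time_s: 10.52
ee_pos: [613.3, -269.4, 99.9]
ee_rot: [-179.9, 0.2, 173.5]
force: [0.2, 0.7, -5.5]
gripper_width: 50.4
gripper_force: 35.0
```

Emit:
send_rows:
  motion:
    - [-0.03, 0.08, 0, 0, 0, 0, -1]
    - [-0.06, 0.17, 0, 0, 0, 0, -1]
    - [-0.095, 0.27, 0, 0, 0, 0, -1]
    - [-0.13, 0.37, 0, 0, 0, 0, -1]
    - [-0.165, 0.47, 0, 0, 0, 0, -1]
    - [-0.2, 0.57, 0, 0, 0, 0, -1]
    - [-0.235, 0.67, 0, 0, 0, 0, -1]
    - [-0.26, 0.74, 0, 0, 0, 0, -1]
    - [-0.2756, 0.7764, 0, 0, 0, 0, -1]
    - [-0.2756, 0.7764, 0, 0, 0, 0, -1]
    - [-0.2756, 0.7764, -0.05, 0, 0, 0, -1]
    - [-0.2756, 0.7764, -0.1, 0, 0, 0, -1]
    - [-0.2756, 0.7764, -0.13, 0, 0, 0, -1]
    - [-0.2756, 0.7764, -0.145, 0, 0, 0, -1]
    - [-0.2756, 0.7764, -0.147, 0, 0, 0, -1]
    - [-0.2756, 0.7764, -0.147, 0, 0, 0, -1]

```text
time_s: 12.52
ee_pos: [474.9, 119.0, 24.9]
ee_rot: [180.0, 0.1, 173.5]
force: [-0.0, -0.2, -4.5]
gripper_width: 51.0
gripper_force: 35.0
```

```bash
python3 - <<'E'
from h import *
g=grab('scene')
cv2.imwrite('pics/g4.png',cv2.resize(g['pixels'][130:300,220:410,::-1],(570,510),interpolation=cv2.INTER_CUBIC))
print(env.state()['ee_pos'],env.state()['force'])
E
```

```text
[474.9806267  119.10444769  25.02399485] [ 0.37880701 -0.65384275 -5.23989845]
```

View pics/g4.png

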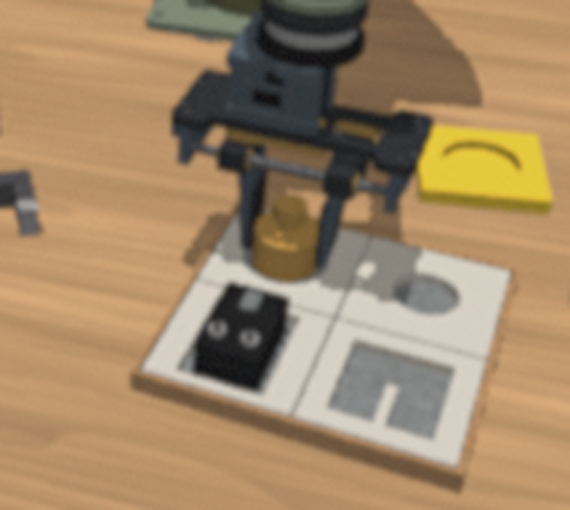

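The large weight at (287,250) is upright and over its round pocket. Lowering and releasing.

Emit:
send_rows:
  motion:
    - [0, 0, -0.004, 0, 0, 0, -1]
    - [0, 0, -0.007, 0, 0, 0, -1]
    - [0, 0, -0.009, 0, 0, 0, -1]
    - [0, 0, -0.009, 0, 0, 0, -1]

```text
time_s: 13.08
ee_pos: [474.5, 119.2, 21.0]
ee_rot: [180.0, 0.0, 173.5]
force: [-3.1, -0.9, 5.2]
gripper_width: 50.8
gripper_force: 35.0
```

Emit:
send_rows:
  motion:
    - [0, 0, 0, 0, 0, 0, 0.3]
    - [0, 0, 0, 0, 0, 0, 0.5]
    - [0, 0, 0, 0, 0, 0, 0.5]
    - [0, 0, 0, 0, 0, 0, 0.5]
    - [0, 0, 0.04, 0, 0, 0, 0.5]
    - [0, 0, 0.12, 0, 0, 0, 0.5]
    - [0, 0, 0.2, 0, 0, 0, 0.5]
    - [0, 0, 0.2, 0, 0, 0, 1]

```text
time_s: 14.08
ee_pos: [476.7, 119.6, 122.9]
ee_rot: [179.9, 0.4, 173.5]
force: [-0.3, -0.4, -0.5]
gripper_width: 75.5
gripper_force: 0.0
```

Emit:
send_rows:
  motion:
    - [-0.02, -0.8146, 0, 0, 0, 0, 0.32]
    - [-0.02, -0.8146, 0, 0, 0, 0, 0.32]
    - [-0.02, -0.8146, 0, 0, 0, 0, 0.32]
    - [-0.02, -0.8146, 0, 0, 0, 0, 0.32]
    - [-0.02, -0.8146, 0, 0, 0, 0, 0.32]
    - [-0.02, -0.8146, 0, 0, 0, 0, 0.32]
    - [-0.02, -0.8146, 0, 0, 0, 0, 0.32]
    - [-0.02, -0.8146, 0, 0, 0, 0, 0.32]
    - [-0.02, -0.8146, 0, 0, 0, 0, 0.32]
    - [-0.02, -0.8146, -0.08, 0, 0, 0, 0.32]
    - [-0.02, -0.8146, -0.15, 0, 0, 0, 0.32]
    - [-0.02, -0.8146, -0.19, 0, 0, 0, 0.32]
    - [-0.02, -0.8146, -0.215, 0, 0, 0, 0.32]
    - [-0.02, -0.8146, -0.215, 0, 0, 0, 0.32]
  squeeze: 25

```text
time_s: 15.82
ee_pos: [464.2, -287.0, 12.0]
ee_rot: [179.9, -0.1, 173.6]
force: [0.0, -0.8, 0.2]
gripper_width: 60.4
gripper_force: 0.0
```

```bash
python3 - <<'E'
from h import *
f=grab('top');g=grab('scene')
a=cv2.resize(g['pixels'][140:290,200:400,::-1],(600,450));b=cv2.resize(g['pixels'][110:260,50:250,::-1],(600,450))
cv2.imwrite('pics/g5.png',cv2.resize(np.hstack([a,b]),(800,300)))
E
```

```text
(no output)
```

View pics/g5.png

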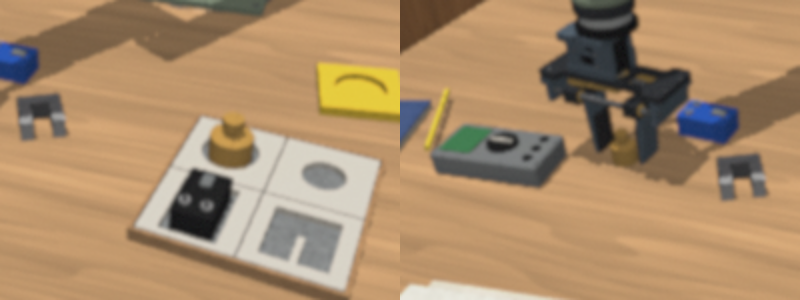

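The large weight is seated at (232,150). The small weight at (625,148) is between the fingers, clear of the multimeter. Gripping and lifting.

Emit:
send_rows:
  motion:
    - [0, 0, 0, 0, 0, 0, -1]
    - [0, 0, 0, 0, 0, 0, -1]
    - [0, 0, 0, 0, 0, 0, -1]
    - [0, 0, 0, 0, 0, 0, -1]
    - [0, 0, 0, 0, 0, 0, -1]
    - [0, 0, 0.02, 0, 0, 0, -1]
    - [0, 0, 0.06, 0, 0, 0, -1]
    - [0, 0, 0.13, 0, 0, 0, -1]
    - [0, 0, 0.2, 0, 0, 0, -1]
    - [0, 0, 0.2, 0, 0, 0, -1]

```text
time_s: 17.18
ee_pos: [465.9, -289.0, 115.0]
ee_rot: [-179.9, 0.3, 173.5]
force: [0.2, -0.6, -3.0]
gripper_width: 32.9
gripper_force: 25.0
```

Emit:
send_rows:
  motion:
    - [0, 0.08, 0, 0, 0, 0, -1]
    - [0, 0.18, 0, 0, 0, 0, -1]
    - [0.01, 0.29, 0, 0, 0, 0, -1]
    - [0.02, 0.4, 0, 0, 0, 0, -1]
    - [0.02, 0.51, 0, 0, 0, 0, -1]
    - [0.03, 0.62, 0, 0, 0, 0, -1]
    - [0.03, 0.73, 0, 0, 0, 0, -1]
    - [0.04, 0.84, 0, 0, 0, 0, -1]
    - [0.04, 0.9, 0, 0, 0, 0, -1]

```text
time_s: 18.3
ee_pos: [483.3, 164.1, 110.9]
ee_rot: [-180.0, -0.1, 173.6]
force: [0.7, 0.0, -0.9]
gripper_width: 33.1
gripper_force: 25.0
```

Emit:
send_rows:
  motion:
    - [0.0054, 0.1, 0, 0, 0, 0, -1]
    - [0.0054, 0.1332, 0, 0, 0, 0, -1]
    - [0.0054, 0.1332, 0, 0, 0, 0, -1]
    - [0.0054, 0.1332, -0.06, 0, 0, 0, -1]
    - [0.0054, 0.1332, -0.12, 0, 0, 0, -1]
    - [0.0054, 0.1332, -0.16, 0, 0, 0, -1]
    - [0.0054, 0.1332, -0.175, 0, 0, 0, -1]
    - [0.0054, 0.1332, -0.175, 0, 0, 0, -1]
    - [0.0054, 0.1332, -0.175, 0, 0, 0, -1]

```text
time_s: 19.42
ee_pos: [487.8, 228.3, 25.8]
ee_rot: [180.0, 0.1, 173.5]
force: [0.2, 0.0, -1.8]
gripper_width: 33.0
gripper_force: 25.0
```

```bash
python3 - <<'E'
from h import *
g=grab('scene')
cv2.imwrite('pics/g6.png',cv2.resize(g['pixels'][130:300,240:430,::-1],(570,510),interpolation=cv2.INTER_CUBIC))
print(env.state()['ee_pos'],env.state()['force'])
E
```

```text
[487.77007239 228.43645116  25.8722642 ] [-0.16848093  0.28184325 -2.17792631]
```

View pics/g6.png

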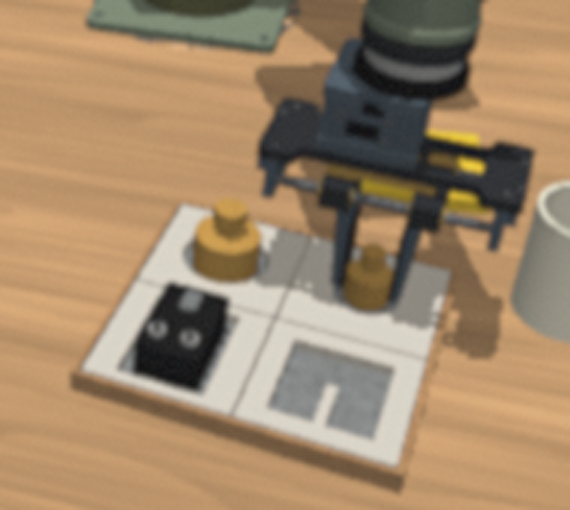

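The small weight at (368,285) is upright over its pocket. Lowering and releasing.

Emit:
send_rows:
  motion:
    - [0, 0, -0.004, 0, 0, 0, -1]
    - [0, 0, -0.008, 0, 0, 0, -1]
    - [0, 0, -0.01, 0, 0, 0, -1]
    - [0, 0, -0.01, 0, 0, 0, -1]

```text
time_s: 19.98
ee_pos: [487.2, 228.5, 20.9]
ee_rot: [180.0, 0.0, 173.5]
force: [-1.2, -1.2, 5.4]
gripper_width: 33.0
gripper_force: 25.0
```

Emit:
send_rows:
  motion:
    - [0, 0, 0, 0, 0, 0, -0.1]
    - [0, 0, 0, 0, 0, 0, 0.15]
    - [0, 0, 0, 0, 0, 0, 0.15]
    - [0, 0, 0, 0, 0, 0, 0.15]
    - [0, 0, 0.04, 0, 0, 0, 0.15]
    - [0, 0, 0.12, 0, 0, 0, 0.15]
    - [0, 0, 0.2, 0, 0, 0, 0.15]
    - [0, 0, 0.2, 0, 0, 0, 0.7]

```text
time_s: 20.98
ee_pos: [489.2, 229.3, 123.1]
ee_rot: [179.8, 0.4, 173.5]
force: [0.4, -0.1, -0.2]
gripper_width: 59.8
gripper_force: 0.0
```

Emit:
send_rows:
  motion:
    - [-0.038, -0.7016, 0, 0, 0, 0.575, 0.8]
    - [-0.038, -0.7016, 0, 0, 0, 0.575, 0.8]
    - [-0.038, -0.7016, 0, 0, 0, 0.575, 0.8]
    - [-0.038, -0.7016, 0, 0, 0, 0.575, 0.8]
    - [-0.038, -0.7016, 0, 0, 0, 0.575, 0.8]
    - [-0.038, -0.7016, 0, 0, 0, 0.575, 0.8]
    - [-0.038, -0.7016, 0, 0, 0, 0.575, 0.8]
    - [-0.038, -0.7016, 0, 0, 0, 0.575, 0.8]
    - [-0.038, -0.7016, -0.08, 0, 0, 0.575, 0.8]
    - [-0.038, -0.7016, -0.15, 0, 0, 0.575, 0.8]
    - [-0.038, -0.7016, -0.19, 0, 0, 0.575, 0.8]
    - [-0.038, -0.7016, -0.216, 0, 0, 0.575, 0.8]
    - [-0.038, -0.7016, -0.216, 0, 0, 0.575, 0.8]
  squeeze: 35

```text
time_s: 22.6
ee_pos: [467.7, -121.2, 11.3]
ee_rot: [179.9, -0.1, -151.9]
force: [-0.4, -0.0, -0.1]
gripper_width: 82.1
gripper_force: 0.0
```

```bash
python3 - <<'E'
from h import *
f=grab('top');g=grab('scene')
a=cv2.resize(g['pixels'][140:290,230:430,::-1],(600,450));b=cv2.resize(g['pixels'][120:240,140:300,::-1],(600,450))
cv2.imwrite('pics/g7.png',cv2.resize(np.hstack([a,b]),(800,300)))
E
```

```text
(no output)
```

View pics/g7.png

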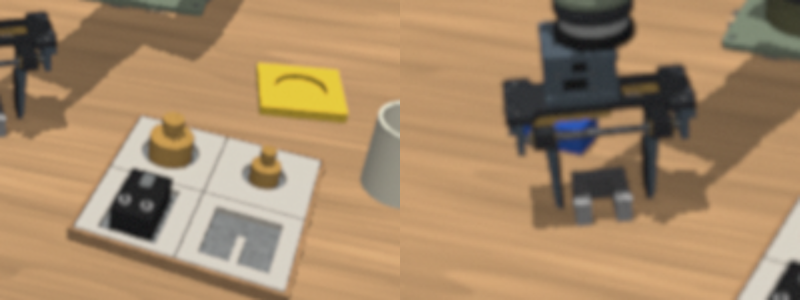

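The small weight is seated at (265,170). The magnet at (603,195) is square between the fingers, poles toward +x.

Emit:
send_rows:
  motion:
    - [0, 0, 0, 0, 0, 0, -1]
    - [0, 0, 0, 0, 0, 0, -1]
    - [0, 0, 0, 0, 0, 0, -1]
    - [0, 0, 0, 0, 0, 0, -1]
    - [0, 0, 0, 0, 0, 0, -1]
    - [0, 0, 0.02, 0, 0, 0, -1]
    - [0, 0, 0.06, 0, 0, 0, -1]
    - [0, 0, 0.13, 0, 0, 0, -1]
    - [0, 0, 0.2, 0, 0, 0, -1]
    - [0, 0, 0.2, 0, 0, 0, -1]

```text
time_s: 23.95
ee_pos: [469.0, -122.4, 113.7]
ee_rot: [-179.9, 0.2, -152.0]
force: [-0.0, -0.1, -5.3]
gripper_width: 55.4
gripper_force: 35.0
```

Emit:
send_rows:
  motion:
    - [0.025, 0.07, 0, 0, 0, -0.08, -1]
    - [0.06, 0.16, 0, 0, 0, -0.17, -1]
    - [0.095, 0.26, 0, 0, 0, -0.26, -1]
    - [0.135, 0.36, 0, 0, 0, -0.35, -1]
    - [0.17, 0.46, 0, 0, 0, -0.44, -1]
    - [0.205, 0.56, 0, 0, 0, -0.52, -1]
    - [0.235, 0.64, 0, 0, 0, -0.575, -1]
    - [0.25, 0.677, 0, 0, 0, -0.575, -1]
    - [0.25, 0.677, 0, 0, 0, -0.575, -1]
    - [0.25, 0.677, -0.06, 0, 0, -0.575, -1]
    - [0.25, 0.677, -0.11, 0, 0, -0.575, -1]
    - [0.25, 0.677, -0.14, 0, 0, -0.575, -1]
    - [0.25, 0.677, -0.15, 0, 0, -0.575, -1]
    - [0.25, 0.677, -0.15, 0, 0, -0.575, -1]
    - [0.25, 0.677, -0.15, 0, 0, -0.575, -1]

```text
time_s: 25.82
ee_pos: [593.8, 216.2, 38.0]
ee_rot: [179.9, 0.1, 173.5]
force: [1.1, 0.0, -4.1]
gripper_width: 56.0
gripper_force: 35.0
```

```bash
python3 - <<'E'
from h import *
g=grab('scene')
cv2.imwrite('pics/g8.png',cv2.resize(g['pixels'][170:310,250:410,::-1],(640,560),interpolation=cv2.INTER_CUBIC))
print(env.state()['ee_pos'],env.state()['force'],env.state()['ee_rot'])
E
```

```text
[593.76525011 216.30628803  37.99797373] [-0.09374193  0.03742366 -5.43727953] [1.79948493e+02 1.01256544e-01 1.73507311e+02]
```

View pics/g8.png

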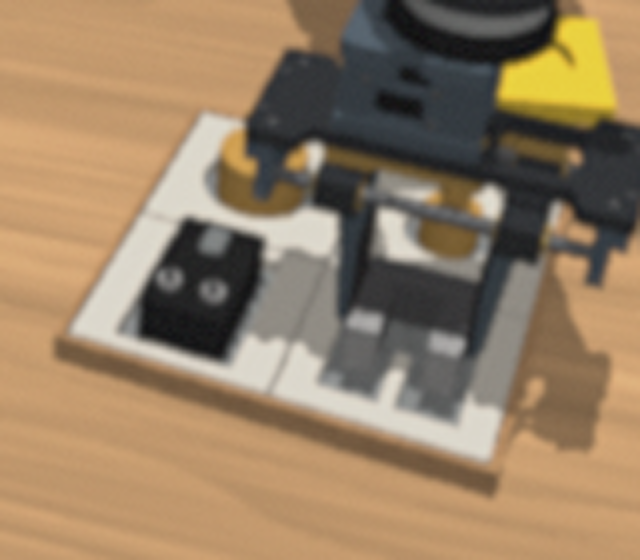

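The magnet's gap at (405,335) lines up with the foam tongue at (400,360). Lowering.

Emit:
send_rows:
  motion:
    - [0, 0, -0.01, 0, 0, 0, -1]
    - [0, 0, -0.018, 0, 0, 0, -1]
    - [0, 0, -0.025, 0, 0, 0, -1]
    - [0, 0, -0.03, 0, 0, 0, -1]
    - [0, 0, -0.034, 0, 0, 0, -1]
    - [0, 0, -0.035, 0, 0, 0, -1]
    - [0, 0, -0.035, 0, 0, 0, -1]

```text
time_s: 26.75
ee_pos: [593.0, 216.1, 20.5]
ee_rot: [180.0, 0.0, 173.5]
force: [-3.8, -0.7, 5.6]
gripper_width: 55.7
gripper_force: 35.0
```

Emit:
send_rows:
  motion:
    - [0, 0, 0, 0, 0, 0, 0.3]
    - [0, 0, 0, 0, 0, 0, 0.54]
    - [0, 0, 0, 0, 0, 0, 0.54]
    - [0, 0, 0, 0, 0, 0, 0.54]
    - [0, 0, 0.04, 0, 0, 0, 0.54]
    - [0, 0, 0.12, 0, 0, 0, 0.54]
    - [0, 0, 0.3, 0, 0, 0, 0.54]
    - [0, 0, 0.4, 0, 0, 0, 0.54]
    - [-0.1, 0.4, 0.6, 0, 0, 0, 0.54]
    - [-0.3, 0.7, 0.6, 0, 0, 0, 0.54]
    - [-0.5, 0.8, 0.6, 0, 0, 0, 0.54]
    - [-0.5, 0.8, 0.6, 0, 0, 0, 0.54]
    - [-0.5, 0.8, 0.6, 0, 0, 0, 0.54]
    - [-0.5, 0.8, 0.6, 0, 0, 0, 0.54]
    - [-0.5, 0.8, 0.6, 0, 0, 0, 0.54]
    - [-0.5, 0.8, 0.6, 0, 0, 0, 0.54]
    - [-0.5, 0.8, 0.6, 0, 0, 0, 0.54]

```text
time_s: 28.88
ee_pos: [340.2, 619.3, 319.2]
ee_rot: [179.9, -0.0, 173.8]
force: [0.4, -1.4, -0.5]
gripper_width: 70.2
gripper_force: 0.0
```

```bash
python3 - <<'E'
from h import *
f=grab('top');g=grab('scene')
a=cv2.resize(f['pixels'][120:220,150:250,::-1],(400,400));b=cv2.resize(g['pixels'][170:310,250:390,::-1],(400,400))
cv2.imwrite('pics/fin.png',np.hstack([a,b]))
u,v=np.meshgrid(np.arange(150,250),np.arange(120,220));u=u.ravel();v=v.ravel()
d=f['depth'][v,u];p=(np.c_[(u-f['cx'])/f['fx'],(v-f['cy'])/f['fy'],np.ones(len(u))]*d[:,None]-f['t'])@f['R']
for n,c,zt in(('batt',(583.8,106.9),42),('WL',(474.5,119.3),66),('WS',(487.1,228.6),54),('mag',(596.3,216.1),36)):
    q=p[(np.hypot(*(p[:,:2]-c).T)<50)&(abs(p[:,2]-zt)<6)]
    r=cv2.minAreaRect(q[:,:2].astype(np.float32)); print(n,np.median(q[:,2]).round(1),zt,np.round(r[0],1),c,np.round(r[1],1),round(r[2],1))
E
```

```text
batt 41.2 42 [584.6 107.4] (583.8, 106.9) [48.  74.4] 83.6
WL 65.3 66 [474.7 119.5] (474.5, 119.3) [24.4 23.8] 3.7
WS 52.8 54 [486.8 228.4] (487.1, 228.6) [14.  15.2] 86.6
mag 35.0 36 [594.  216.6] (596.3, 216.1) [56.5 59.7] 83.6
```

View pics/fin.png

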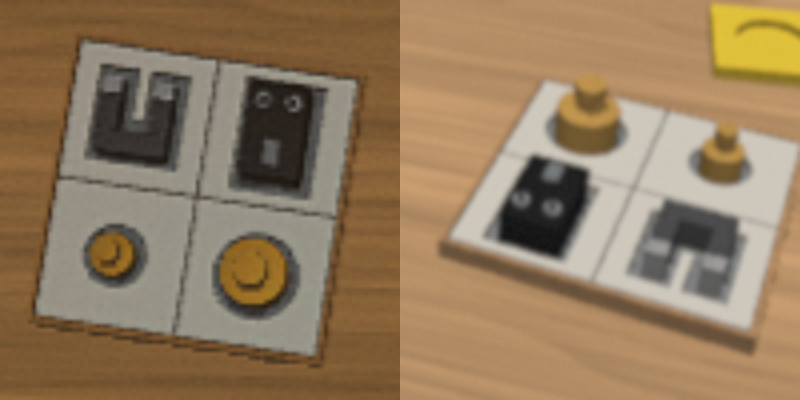

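Both views show all four parts in their pockets. Top heights are within about 1 mm (the same offset the depth showed before the moves) and centres within about 3 mm. Handing in.

```bash
python3 -c "
from workcell import env
print(env.job_done())"
```

```text
the job is handed in; nothing more can be done
None
```

All four parts are flat in their own pockets (centres within about 3 mm by the camera), the arm is clear, and the job was handed in at about 29 s; the hand-in returned no verdict.

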